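# Clamp a glass bar gently in a cam fixture

### The job

Pick up the glass bar with a light grip, lay it gently and centred on the two rubber cushions of the aluminium fixture, along the two round stops, and let go. Then slide the stiff jaw up by its fin, feeling for the moment when its sprung white pad has just brought the bar to rest against both stops with a light touch, and only then turn the cam lever its full quarter turn to tighten the pad. Glass chips: never squeeze it hard, knock it or press it hard with the jaw, and leave the other things on the table where they are.

Things in the scene. Friction and masses are not known exactly. Their poses are not given: they have to be found in the camera images.
- glass: Clear glass bar, 120 (x) x 36 (y) x 32 mm (z), white ground ends, about 0.34 kg (0.27 to 0.43), lying loose on the table. Origin: centre of its underside. It may be squeezed by the fingers with up to about 15 N on each side; 8 to 10 N holds it.
- fixture: Aluminium holding fixture, bolted down. Base 120 (x) x 250 (y, from -155 to +95) x 12 mm; origin on the table below it. All offsets below are in its frame. Two rubber cushions, 16 mm wide at x = +-36, y = 17 to 63, top at z = 16 mm, carry the bar. The jaw slides along +y towards the stops. Between the stops and between the cushions there is room for a finger.
- bar_home (a point): Where the centre of the bar's underside lies when the bar is home: on the cushions (z = 16 mm), against both stops, length along the fixture's x. It is at x = 0, y = 42 mm in the fixture. The bar slides on the cushions at about 2 to 3.5 N.
- stops (a point): Midway between the two upright round steel stops, at their tops (z = 42 mm), in the plane of the faces that touch the bar (y = 60 mm). The stops have 18 mm diameter, at x = +-42, y = 69 mm.
- jaw: Jaw carriage on a stiff slide along the fixture's y: 16 N moves it, it stays where left; origin from y = -85 to -5 mm, below its grip fin and 12 mm above the table; body 44 mm wide (x), top 25 mm above the origin. Ahead (+y) is a sprung white pad (1.5 N per mm, 26 mm diameter, 30 mm above the table) on a screw left at an unknown setting: pad face 45 to 55 mm ahead of the origin.
- fin (a point): Top of the jaw's upright aluminium grip fin, 77 mm above the table: the fin is 40 (x) x 14 (y) mm and 40 mm high. Push the jaw by it. With the cam open, 2 to 5 N on the bar at the stops is right; the closing cam advances the pad by another 3.5 mm (5 N more). More than 15 N from the jaw chips the glass.
- cam_pivot (a point): Axis of the cam lever, on top of its steel hub, 55 mm above the table, on the jaw carriage 45 mm behind (-y of) the jaw's origin. The lever turns about the vertical here.
- cam (a joint): Cam lever angle. 0 rad: open, the lever points to the fixture's +x. It turns clockwise seen from above, to -y (away from the stops) at pi/2 rad; end stop at 1.62. It starts between 0 and 0.15 and stays where it is left (about 0.06 N m to turn; dragging the lever out of its circle drags the jaw along).
- cam_peg (a point): Centre of the upper part of the round black upright peg at the end of the cam lever: 16 mm diameter, 68 mm from the pivot, at 67 mm above the table; peg top 11 mm higher, lever arm 17 mm lower.
- kin_mount: Bystander: black mirror mount lying on its face, 51 x 51 x 39 mm. Origin: centre of underside.
- lens_tube: Bystander: black lens tube standing on end, 30 mm diameter, 30 mm high. Origin: centre of underside.
- driver: Bystander: screwdriver with red handle, 189 mm long (y), lying. Origin: centre of underside.
- base_bar: Bystander: black slotted base bar, 25 x 75 (y) x 10 mm. Origin: centre of underside.
Things that resemble listed ones, but are neither listed nor needed, are in the scene too. There is more than one size of the glass; the one meant has the size given above.

How it is judged:
On the way, in this order (a step that is already met when the one before it is completed fails the run):
1. the bar lies on both cushions along the stops, let go (x of glass in the frame of fixture between -0.02 and 0.02 m and z of glass in the frame of fixture between 0.013 and 0.02 m and angle between glass's own z axis and vertical below 0.06 rad and y of glass in the frame of fixture between 0.02 and 0.0445 m and angle between the x axis of glass and the x axis of fixture, either way round below 0.2 rad and contact force between the fingers and glass below 0.1 N), for 0.2 s.
2. with the cam still open, the jaw's pad presses the bar lightly (0.5 to 6 N) home against both stops (x of glass in the frame of fixture between -0.02 and 0.02 m and z of glass in the frame of fixture between 0.013 and 0.02 m and angle between glass's own z axis and vertical below 0.06 rad and y of glass in the frame of fixture between 0.04 and 0.0445 m and angle between the x axis of glass and the x axis of fixture, either way round below 0.03 rad and contact force between glass and jaw between 0.5 and 6 N and value of joint cam below 0.4 rad and contact force between the fingers and glass below 0.1 N), for 0.3 s.
At the end, for the whole second after the job is handed in: The bar lies on the cushions against both stops (within about 2 mm and 0.03 rad, centred within 20 mm), untouched by the robot and at rest; the cam is turned to at least 1.42 rad; the jaw presses the bar with 3 to 12.5 N (x of glass in the frame of fixture between -0.02 and 0.02 m and z of glass in the frame of fixture between 0.013 and 0.02 m and angle between glass's own z axis and vertical below 0.06 rad and y of glass in the frame of fixture between 0.04 and 0.0445 m and angle between the x axis of glass and the x axis of fixture, either way round below 0.03 rad and contact force between glass and jaw between 3 and 12.5 N and value of joint cam above 1.42 rad and contact force between the fingers and glass below 0.1 N and linear speed of glass below 0.01 m/s).
It fails at once if the fingers load the glass with more than 40 N in all (20 N a side) (contact force between the fingers and glass above 40 N).
It fails at once if the jaw presses the glass with more than 15 N (contact force between glass and jaw above 15 N).
It fails at once if the glass and the fixture (jaw, stops and cushions added up) press on each other with more than 35 N (contact force between glass and fixture above 35 N).
It fails at once if the glass is knocked over (angle between glass's own z axis and vertical above 0.6 rad).
It fails at once if one of the four other things is moved more than 20 mm (distance of any of kin_mount, lens_tube, driver, base_bar from where it was at the start of the episode above 0.02 m).
It also fails if it takes over 72 s, if anything falls off the work surface, if the arm or the gripper's body presses on something with over 40 N, if the wrist force passes 120 N, or if a joint passes its speed limit or range.

### The arm

A 7-joint arm with a two-finger parallel gripper is mounted at the origin on a cart in front of the work surface, level with it; the furniture and walls round the work are solid. World frame = base frame: x ahead of the robot, y to its left, z up, the work surface at z = 0. Lengths are in m, angles in rad, forces in N, time in s.
With the tool pointing down it reaches from about 0.35 to 0.9 m from the base axis. Payload 8.1 kg.
Tool frame: the origin (TCP) lies midway between the tips of the shut fingers; the grasp point (between the pads) lies 19 mm behind it; z points along the fingers, y is the line along which they close (so a half turn about z gives the same grasp; the last joint's range is limited). The gripper opens to 92 mm and grips with 3 to 60 N. Pads are 19 mm wide; open, the fingers measure 130 mm over their backs; the gripper's body (75 mm by 190 mm) begins 47 mm behind the grasp point.
Start: joints at [-1.41, 0.434, 0.025, 1.573, -0.012, 1.134, -0.075], TCP at [0.163, 0.603, 0.227] pointing down, gripper open.
Joint ranges: [-2.62, 2.62], [-0.44, 2.09], [-1.27, 1.32], [0.08, 2.57], [-1.32, 4.46], [0.12, 2], [-2.74, 2.74]. Speed limits (rad/s): [2.22, 2.22, 3.01, 3.01, 3.14, 3.14, 3.14].

### API

Orientations are given as a rotation vector (axis times angle).
In Python, from cell import arm gives the robot as it stands.
- The arm moves only by the tool send_rows, never from a script. Its argument "increments" is a list of rows, each a list of 3 entries, a list of its own where there are three numbers: the finger opening in cm, from 0 to 9.18, then the shift along the tool's x, y, z in cm, then the turn, a rotation vector about the tool's x, y, z in rad. A call has 1 to 5 rows; each row shifts and turns the commanded pose from where the row before left it, along the tool's axes as they then stand; what a row does not reach is not made up. A row lasts 1/10 s, in which the tool goes at most 50 mm and 8.59 degrees, less where a joint would pass 70% of its speed; a pose out of reach is approached as far as the arm can. A call is refused whole if a number of a shift passes 5 or a number of a turn 0.15, either way. A call with a gripper value outside its range is refused whole. The fingers move at their own pace and stop on an object; "force" is the grip in N (left out, the last holds). Time passes only in rows, so rows that do not move let the fingers close. It gives the time, the measured TCP pose, the force, the opening and the grip force at its end, in the units of the state.
- arm.observe(): the state, without advancing time (a new reading comes with each control period).
- arm.get_image(name): name is "scene" or "side" or "wrist"; returns the picture (420x560x3 uint8, red, green, blue); there is no depth.
- arm.camera_params(name): a dict with "camera_matrix" (3x3 intrinsics, pixels), "R" (3x3) and "t" (3): a world point X has camera coordinates R X + t. Camera axes: x right, y down, z forward; pixel columns grow to the right and rows downward; lengths in m; the calibration is good to about 2 mm. A picture is of the moment at which its call begins: read the wrist's pose just before it. camera_params takes no time and is no camera call; for the wrist camera it gives the pose at the moment of the call.
- arm.sign_off(): hands the job in; it is judged then, once.
The state is a dict: "clock": time; "joints": joint angles; "dq": joint speeds; "joint_efforts": joint torques, N m; "position": TCP position; "ee_rot": TCP orientation; "force": force on the tool from outside, world axes, zero at the start; "ft_torque": the same for the moment, N m; "width": opening from 0.0 (shut) to 1.0 (fully open); "gripper_force": force on a finger pad.
Only numpy, scipy, OpenCV 4.12 (cv2) and the standard library are available. Lean on these libraries where they do the work, as an engineer would, in place of code of your own. Each camera call takes 0.05 s, during which the arm holds its last target. There are 200 camera calls.

## Working session

There is one attempt and no reset: what is moved stays moved. The work goes in short steps, Python scripts to look and compute and a tool call to move; the robot and the scene stay as the last step left them, time stands still between calls to the robot, and variables do not carry over. Pictures are saved under pics/ and viewed, at most 10 in all, crops included, and the job is handed in when it is done.

Besides the shell and the picture viewer there is one more tool, called after "Emit:" as name(argument=value, ...) on one line, values as JSON. send_rows: Moves the arm, as the interface text tells. Its arguments: {"type":"object","properties":{"increments":{"type":"array"},"force":{"type":"number"}},"required":["increments"]}

```bash
ls; mkdir -p pics; cat > h.py <<'E'
import numpy as np, cv2
from cell import arm
from scipy.spatial.transform import Rotation as Ro
def snap(n,f):
    P=arm.camera_params(n); im=arm.get_image(n)[:,:,::-1].copy(); cv2.imwrite('pics/'+f,im); return im,P
def ray(P,uv,z):
    K=np.array(P['camera_matrix']);R=np.array(P['R']);t=np.array(P['t'])
    d=R.T@np.linalg.solve(K,[uv[0],uv[1],1.]);c=-R.T@t
    return c+d*(z-c[2])/d[2]
def proj(P,X):
    q=np.array(P['camera_matrix'])@(np.array(P['R'])@np.array(X)+np.array(P['t']));return q[:2]/q[2]
E
python3 - <<'E'
from h import *
a,P=snap('scene','s0.png');b,Q=snap('side','d0.png')
cv2.imwrite('pics/both0.png',cv2.resize(a,(800,600)))
for p in (P,Q): 
  R=np.array(p['R']);print(-R.T@np.array(p['t']),R[2],np.array(p['camera_matrix'])[0])
s=arm.observe();print(s)
E
```

```text
pics
[-0.40992018 -0.53623283  0.82963013] [ 0.72680198  0.38277096 -0.57030279] [504.97031412   0.         277.57930267]
[0.39589932 0.76004743 0.66426705] [ 0.14439838 -0.80050148 -0.58167558] [432.41754498   0.         278.07400386]
{'clock': 0.1, 'joints': array([-1.40963588,  0.43517087,  0.02494975,  1.57401398, -0.01162038,
        1.13401596, -0.07509971]), 'dq': array([-0.00153268, -0.00176781,  0.00079919, -0.00297329,  0.0012976 ,
       -0.00137365, -0.00173787]), 'joint_efforts': array([ 3.77612465e-03, -6.69121027e+01,  9.88334343e-01, -3.15142107e+01,
       -6.04066090e-02,  3.73495510e-02,  5.78392110e-05]), 'position': array([0.16285452, 0.60292017, 0.22600922]), 'ee_rot': array([-4.13189827e-01, -3.11421243e+00,  2.29424191e-03]), 'force': array([-0.31888572, -0.1327672 , -0.08830569]), 'ft_torque': array([-0.00616075,  0.02207133,  0.00396274]), 'gripper_force': 0.0, 'width': 1.0003960279518018}
```

View pics/both0.png

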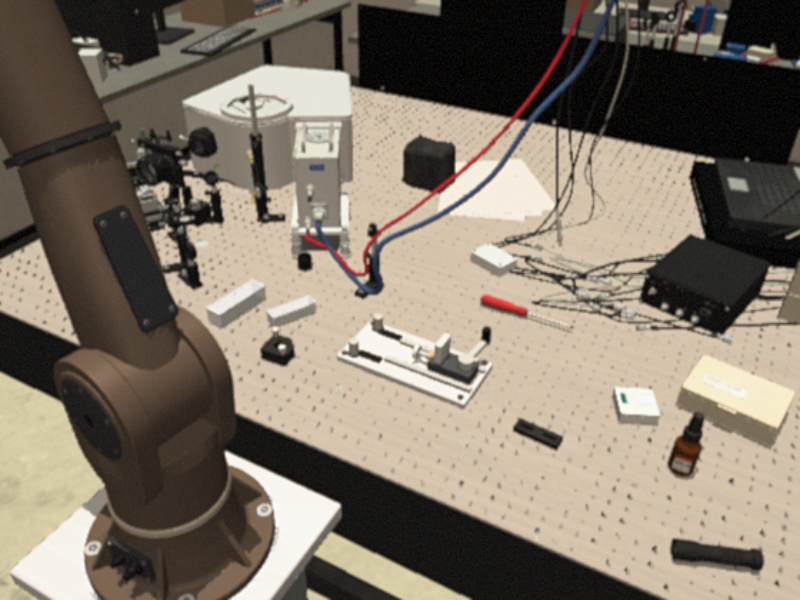

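View pics/d0.png

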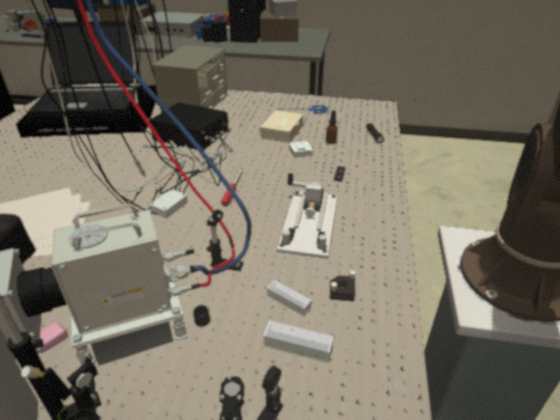

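The scene view (800x600) shows two clear bars at (237,303), the larger, and (291,310), the smaller. The fixture is at (415,360), with the cam peg at (487,333). In the side view the bars are at (298,338) and (288,295). Bystanders seen: mount (278,347), lens tube (305,262), driver (520,310), base bar (538,432). The two bars are the only lookalikes for the glass, so I'll measure both.

```bash
python3 - <<'E'
import cv2,numpy as np
from h import *
a=cv2.imread('pics/s0.png');b=cv2.imread('pics/d0.png')
c1=cv2.resize(a[190:250,135:235],(500,300),interpolation=cv2.INTER_CUBIC)   # x5
c2=cv2.resize(b[275:360,255:345],(270,255),interpolation=cv2.INTER_CUBIC) # x3
c3=cv2.resize(a[210:290,230:355],(500,320),interpolation=cv2.INTER_CUBIC) # x4
c4=cv2.resize(b[165:265,265:350],(255,300),interpolation=cv2.INTER_CUBIC) # x3
o=np.zeros((600,800,3),np.uint8)
o[:300,:500]=c1;o[:255,520:790]=c2;o[300:600,:500]=c3[:300];o[300:600,520:775]=c4
cv2.imwrite('pics/crop1.png',o)
P=arm.camera_params('scene');Q=arm.camera_params('side')
for n,p,uv in [('A',P,(166,212)),('B',P,(204,217)),('A',Q,(298,338)),('B',Q,(288,295)),('fix',P,(290,252)),('peg',P,(341,233)),('peg',Q,(290,179))]:
  print(n,ray(p,uv,.02 if n!='peg' else .07).round(3))
E
```

```text
A [0.442 0.258 0.02 ]
B [0.474 0.154 0.02 ]
A [0.449 0.262 0.02 ]
B [0.484 0.162 0.02 ]
fix [ 0.458 -0.116  0.02 ]
peg [ 0.53  -0.218  0.07 ]
peg [ 0.536 -0.194  0.07 ]
```

View pics/crop1.png

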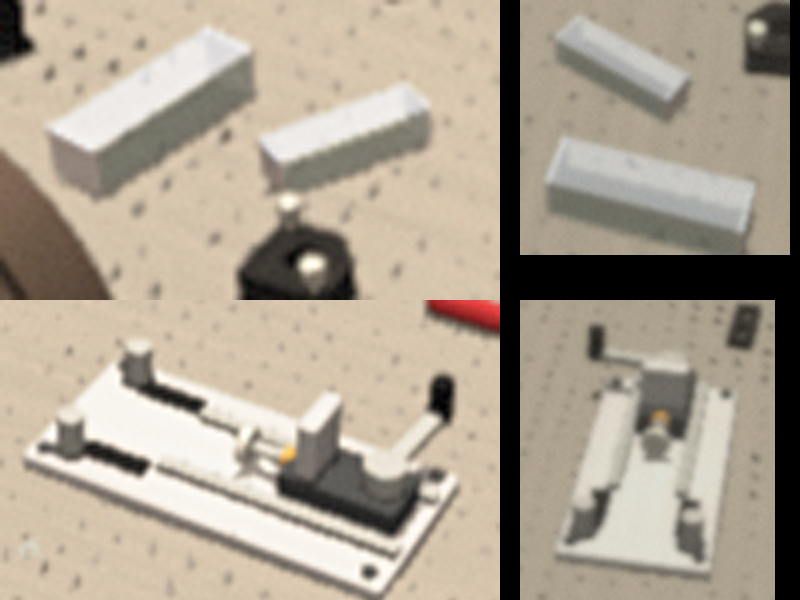

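Upper-left crop: bar A has top corners at (50,132), (98,150), (252,48), (208,28), and bar B at (262,145), (287,162), (430,105), (408,85). Lower crops: the fixture's stops are at left (137,345) and (70,418), the fin at (320,405), the hub at (390,460) and the peg at (442,383). I'll turn these pixels into positions.

```bash
python3 - <<'E'
from h import *
P=arm.camera_params('scene');Q=arm.camera_params('side')
f5=lambda x,y:(135+x/5,190+y/5); g3=lambda x,y:(255+(x-520)/3,275+y/3)
f4=lambda x,y:(230+x/4,210+(y-300)/4); h3=lambda x,y:(265+(x-520)/3,165+(y-300)/3)
def rep(n,p,pts,f,z):
  X=np.array([ray(p,f(*q),z)[:2] for q in pts]);L=np.linalg.norm(np.roll(X,-1,0)-X,axis=1)
  d=X[2]-X[1]+X[3]-X[0] ;print(n,X.mean(0).round(3),L.round(3),np.degrees(np.arctan2(d[1],d[0])).round(1));return X
for z in(.032,.024):
  rep('A s',P,[(50,132),(98,150),(252,48),(208,28)],f5,z);rep('A d',Q,[(560,138),(547,182),(747,228),(753,185)],g3,z)
  rep('B s',P,[(262,145),(285,164),(430,105),(408,85)],f5,z);rep('B d',Q,[(573,18),(557,40),(672,97),(688,75)],g3,z)
print(rep('fix s',P,[(458,488),(380,597),(25,460),(115,360)],f4,.012).round(3))
rep('fix d',Q,[(610,380),(735,392),(708,573),(557,553)],h3,.012)
print('stops s',[ray(P,f4(*q),.042).round(3) for q in[(137,345),(70,418)]])
print('stops d',[ray(Q,h3(*q),.042).round(3) for q in[(588,497),(690,515)]])
print('peg s',ray(P,f4(442,380),.078),'d',ray(Q,h3(597,330),.078))
print('fin s',ray(P,f4(325,402),.077),'d',ray(Q,h3(667,363),.077))
print('hub s',ray(P,f4(390,462),.055))
print(Ro.from_rotvec(arm.observe()['ee_rot']).as_matrix().round(3))
E
```

```text
A s [0.446 0.26 ] [0.033 0.118 0.034 0.122] -5.6
A d [0.448 0.267] [0.034 0.12  0.031 0.12 ] 173.9
B s [0.47  0.148] [0.022 0.09  0.023 0.092] -23.5
B d [0.481 0.17 ] [0.023 0.089 0.022 0.091] 156.0
A s [0.454 0.268] [0.033 0.119 0.034 0.123] -5.6
A d [0.449 0.261] [0.034 0.122 0.031 0.122] 173.9
B s [0.479 0.155] [0.022 0.091 0.023 0.093] -23.5
B d [0.482 0.163] [0.023 0.09  0.022 0.092] 156.0
fix s [ 0.463 -0.113] [0.112 0.245 0.118 0.251] 88.5
[[ 0.516 -0.239]
 [ 0.403 -0.236]
 [ 0.407  0.009]
 [ 0.525  0.012]]
fix d [ 0.471 -0.102] [0.114 0.248 0.116 0.245] 89.1
stops s [array([ 0.512, -0.012,  0.042]), array([ 0.425, -0.014,  0.042])]
stops d [array([ 0.513, -0.014,  0.042]), array([ 0.434, -0.006,  0.042])]
peg s [ 0.53036808 -0.21609245  0.078     ] d [ 0.5357889  -0.20160652  0.078     ]
fin s [ 0.47666139 -0.16246431  0.077     ] d [ 0.46995151 -0.16070148  0.077     ]
hub s [ 0.46925816 -0.21008181  0.055     ]
[[-0.965  0.261 -0.   ]
 [ 0.261  0.965 -0.001]
 [-0.    -0.001 -1.   ]]
```

Bar A is the right glass: it measures about 120 x 34 mm, against 90 x 22 mm for B. Its centre is near (0.447, 0.264), and the fixture's origin is near (0.467, -0.078). Before moving I'll check the black posts near the path.

```bash
python3 - <<'E'
from h import *
P=arm.camera_params('scene');Q=arm.camera_params('side')
k=.7
for n,uv in [('base',(190,280)),('base2',(215,215)),('mid',(155,165)),('basest',(270,215)),('lowest left',(150,215))]:
  print(n,[ray(P,np.array(uv)*k,z)[:2].round(3) for z in(0,.1,.2)])
for n,uv in [('p1 top',(232,382)),('p2 top',(272,372)),('p2 bot',(268,415)),('p1 bot',(228,415)),('p3',(40,350))]:
  print(n,[ray(Q,uv,z)[:2].round(3) for z in(0,.1,.2)])
p=arm.camera_params('wrist');R=np.array(p['R']);print(-R.T@np.array(p['t']),R.round(2),np.array(p['camera_matrix']).round(0))
E
```

```text
base [array([0.479, 0.412]), array([0.372, 0.298]), array([0.265, 0.184])]
base2 [array([0.721, 0.549]), array([0.584, 0.419]), array([0.448, 0.288])]
mid [array([0.858, 0.869]), array([0.705, 0.7  ]), array([0.552, 0.531])]
basest [array([0.785, 0.437]), array([0.641, 0.32 ]), array([0.497, 0.202])]
lowest left [array([0.645, 0.682]), array([0.518, 0.535]), array([0.39 , 0.388])]
p1 top [array([0.548, 0.356]), array([0.525, 0.417]), array([0.502, 0.478])]
p2 top [array([0.485, 0.325]), array([0.472, 0.391]), array([0.458, 0.456])]
p2 bot [array([0.477, 0.402]), array([0.465, 0.456]), array([0.453, 0.51 ])]
p1 bot [array([0.54 , 0.413]), array([0.518, 0.465]), array([0.496, 0.517])]
p3 [array([0.908, 0.355]), array([0.831, 0.416]), array([0.754, 0.477])]
[0.09742611 0.61884439 0.38382924] [[ 0.26  0.97 -0.  ]
 [ 0.93 -0.25  0.25]
 [ 0.24 -0.07 -0.97]] [[290.   0. 279.]
 [  0. 290. 212.]
 [  0.   0.   1.]]
```

Emit:
send_rows(increments=[[9.18, [-3, -3, 0], [0, 0, 0]], [9.18, [-3.5, -2.6, 0], [0, 0, 0]], [9.18, [-3.5, -2.6, 0], [0, 0, 0]], [9.18, [-3.5, -2.6, 0], [0, 0, 0]], [9.18, [-3.5, -2.6, 0], [0, 0, 0]]], force=8)

```text
clock: 0.6
position: [0.2929, 0.428, 0.2265]
ee_rot: [-0.413, -3.114, 0.001]
force: [-0.3, 0.2, -0.5]
width: 1.0
gripper_force: 0.0
```

Emit:
send_rows(increments=[[9.18, [-3.5, -2.6, 1], [0, 0, 0]], [9.18, [-3.5, -2.6, 1.5], [0, 0, 0]], [9.18, [-3.5, -2.6, 1.5], [0, 0, 0]], [9.18, [-3.5, -2.4, 1.5], [0, 0, -0.08]], [9.18, [-3.5, -2, 1.5], [0, 0, -0.08]]])

```text
clock: 1.1
position: [0.4318, 0.2665, 0.1561]
ee_rot: [-0.159, -3.137, 0.001]
force: [1.7, 1.0, -0.1]
width: 0.995
gripper_force: 0.0
```

Emit:
send_rows(increments=[[9.18, [0, 0, 0], [0, 0, 0]], [9.18, [0, 0, 0], [0, 0, 0]]])

```text
clock: 1.3
position: [0.4316, 0.2677, 0.1562]
ee_rot: [-0.168, -3.136, 0.001]
force: [1.1, 0.4, -0.0]
width: 1.002
gripper_force: 0.0
```

```bash
python3 - <<'E'
from h import *
s=arm.observe();print(s['clock'],s['position'],Ro.from_rotvec(s['ee_rot']).as_matrix().round(3))
im,P=snap('wrist','w1.png')
np.savez('pics/w1.npz',K=P['camera_matrix'],R=P['R'],t=P['t'])
E
```

```text
1.3 [0.43160408 0.26770484 0.15619626] [[-0.994  0.107 -0.001]
 [ 0.107  0.994 -0.001]
 [ 0.001 -0.001 -1.   ]]
```

View pics/w1.png

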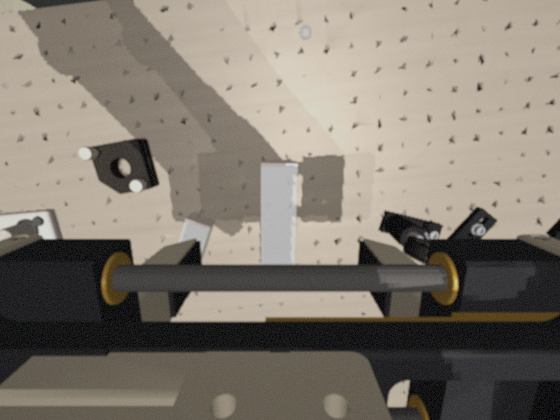

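The wrist view shows the bar running vertically in the image, with its end at row 163 and its sides at columns 261 and 297 down to row 265. I'll turn that into the centre and yaw.

```bash
python3 - <<'E'
from h import *
P=dict(camera_matrix=np.load('pics/w1.npz')['K'],R=np.load('pics/w1.npz')['R'],t=np.load('pics/w1.npz')['t'])
im=cv2.imread('pics/w1.png');g=im.astype(int)
hsv=cv2.cvtColor(im,cv2.COLOR_BGR2HSV)
for r in (175,190,205,220,230):
  print(r,[tuple(g[r,c]) for c in (255,258,260,262,279,292,294,296,298,300,303)] if r==205 else '', [c for c in range(235,325) if g[r,c,0]>=g[r,c,2]-8])if r==205 else None
m=((im[:,:,0].astype(int)>im[:,:,2].astype(int)-12)&(im[:,:,2]>120)).astype(np.uint8)
n,l,st,_=cv2.connectedComponentsWithStats(m);i=l[210,279];print(st[i])
ys=range(168,238,6);L=[];Rr=[]
for y in ys:
  c=np.where(l[y]==i)[0];L.append((c.min(),y));Rr.append((c.max()+1,y))
for E in(L,Rr):
  X=np.array([ray(P,e,.032)[:2] for e in E]);v=np.polyfit(X[:,0],X[:,1],1);print('slope deg',np.degrees(np.arctan(v[0])).round(2),'y at .447',np.polyval(v,.447).round(4), X[0].round(4))
print(ray(P,(279,163),.032))
E
```

```text
205 [(np.int64(103), np.int64(114), np.int64(123)), (np.int64(102), np.int64(115), np.int64(124)), (np.int64(132), np.int64(142), np.int64(144)), (np.int64(179), np.int64(179), np.int64(180)), (np.int64(183), np.int64(183), np.int64(184)), (np.int64(184), np.int64(183), np.int64(184)), (np.int64(190), np.int64(190), np.int64(191)), (np.int64(164), np.int64(173), np.int64(178)), (np.int64(153), np.int64(171), np.int64(182)), (np.int64(152), np.int64(167), np.int64(177)), (np.int64(101), np.int64(113), np.int64(122))] [261, 262, 263, 264, 265, 266, 267, 268, 269, 270, 271, 272, 273, 274, 275, 276, 277, 278, 279, 280, 281, 282, 283, 284, 285, 286, 287, 288, 289, 290, 291, 292, 293, 294, 295]
[ 260  162   39  103 3526]
slope deg -6.63 y at .447 0.2455 [0.391  0.2524]
slope deg -7.06 y at .447 0.2809 [0.3948 0.288 ]
[0.3880698  0.27024427 0.032     ]
```

Emit:
send_rows(increments=[[6.5, [-1.0, -0.2, 3], [0, 0, 0.01]], [6.5, [-0.6, -0.1, 3], [0, 0, 0]], [6.5, [0, 0, 3], [0, 0, 0]], [6.5, [0, 0, 2.5], [0, 0, 0]], [6.5, [0, 0, 1.5], [0, 0, 0]]], force=8)

```text
clock: 1.85
position: [0.4452, 0.2654, 0.0253]
ee_rot: [-0.175, -3.135, 0.0]
force: [-0.1, -0.3, 0.5]
width: 0.709
gripper_force: 0.0
```

Emit:
send_rows(increments=[[6.5, [0, 0, 1], [0, 0, 0]], [6.5, [0, 0, 0.6], [0, 0, 0]], [6.5, [0, 0, 0.3], [0, 0, 0]], [6.5, [0, 0, 0], [0, 0, 0]]])

```text
clock: 2.25
position: [0.4471, 0.2644, 0.008]
ee_rot: [0.178, 3.136, 0.001]
force: [-0.9, -0.6, 0.2]
width: 0.705
gripper_force: 0.0
```

```bash
python3 - <<'E'
from h import *
s=arm.observe();print(s['clock'],s['position'],s['force'],s['width'],Ro.from_rotvec(s['ee_rot']).as_matrix().round(3)[:,1])
E
```

```text
2.25 [0.44710225 0.26443401 0.00804917] [-0.86076472 -0.62549594  0.15975009] 0.7052894752961296 [0.113 0.994 0.001]
```

Emit:
send_rows(increments=[[5.0, [0, -0.1, 0.25], [0, 0, 0]], [4.2, [0, 0, 0], [0, 0, 0]], [4.0, [0, 0, 0], [0, 0, 0]], [3.8, [0, 0, 0], [0, 0, 0]], [3.4, [0, 0, 0], [0, 0, 0]]], force=8)

```text
clock: 2.75
position: [0.4471, 0.2633, 0.0054]
ee_rot: [0.179, 3.136, 0.001]
force: [0.8, 0.1, 1.0]
width: 0.393
gripper_force: 8.0
```

Emit:
send_rows(increments=[[3.0, [0, 0, 0], [0, 0, 0]], [3.0, [0, 0, 0], [0, 0, 0]], [3.0, [0, 0, 0], [0, 0, 0]]], force=9)

```text
clock: 3.05
position: [0.4472, 0.2633, 0.0054]
ee_rot: [0.179, 3.136, 0.001]
force: [0.2, 1.9, 3.3]
width: 0.39
gripper_force: 9.0
```

Emit:
send_rows(increments=[[3.0, [0, 0, -0.5], [0, 0, 0]], [3.0, [0, 0, -1.5], [0, 0, 0]], [3.0, [0, 0, -2.5], [0, 0, 0]], [3.0, [0, 0, -3], [0, 0, 0]], [3.0, [-0.5, -1, -3], [0, 0, 0]]])

```text
clock: 3.55
position: [0.4494, 0.2529, 0.1109]
ee_rot: [-0.176, -3.135, 0.001]
force: [0.3, 0.7, -4.2]
width: 0.395
gripper_force: 9.0
```

Emit:
send_rows(increments=[[3.0, [-0.8, -2, -2.5], [0, 0, 0]], [3.0, [-0.8, -3, -2], [0, 0, 0]], [3.0, [-0.8, -3, -1.5], [0, 0, 0]], [3.0, [-0.8, -3, 0], [0, 0, 0]], [3.0, [-0.8, -3, 0], [0, 0, 0]]])

```text
clock: 4.05
position: [0.4741, 0.1072, 0.1706]
ee_rot: [-0.179, -3.136, 0.0]
force: [1.2, -0.6, -4.3]
width: 0.395
gripper_force: 9.0
```

Emit:
send_rows(increments=[[3.0, [-0.8, -3, 0], [0, 0, 0]], [3.0, [-0.5, -2, 0], [0, 0, -0.05]], [3.0, [0, -1, 0], [0, 0, -0.045]], [3.0, [0, -0.8, 0], [0, 0, 0]], [3.0, [0, 0, 0], [0, 0, 0]]])

```text
clock: 4.55
position: [0.4804, 0.0384, 0.17]
ee_rot: [-0.034, -3.14, 0.001]
force: [0.0, 0.1, -3.1]
width: 0.39
gripper_force: 9.0
```

Emit:
send_rows(increments=[[3.0, [0, 0, 0], [0, 0, 0]], [3.0, [0, 0, 0], [0, 0, 0]]])

```text
clock: 4.75
position: [0.4809, 0.0406, 0.1701]
ee_rot: [-0.029, -3.141, -0.0]
force: [0.7, -0.6, -3.8]
width: 0.387
gripper_force: 9.0
```

```bash
python3 - <<'E'
from h import *
s=arm.observe();print(s['clock'],s['position'],s['width'],s['joints'].round(2),Ro.from_rotvec(s['ee_rot']).as_matrix().round(3))
im,P=snap('wrist','w2.png')
np.savez('pics/w2.npz',K=P['camera_matrix'],R=P['R'],t=P['t'])
cv2.imwrite('pics/w2v.png',cv2.resize(im[60:280],None,fx=1.42,fy=1.42,interpolation=cv2.INTER_CUBIC))
E
```

```text
4.75 [0.4808879  0.04056762 0.17014039] 0.3867440186466607 [-0.37  0.27  0.21  2.   -0.07  0.89  1.44] [[-1.     0.018 -0.   ]
 [ 0.018  1.     0.   ]
 [ 0.     0.    -1.   ]]
```

View pics/w2.png

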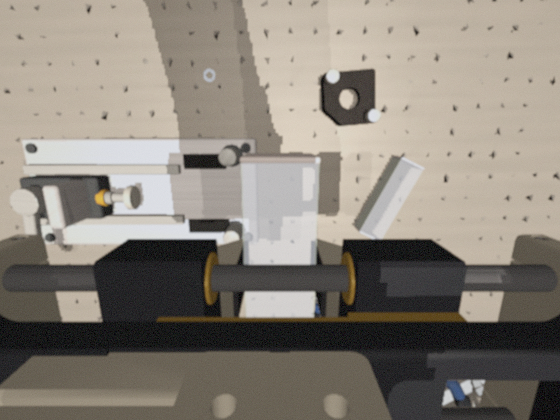

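The wrist view shows the fixture's near edge running from (22,139) to (256,139). The near stop's top is at (229,156), the pad face at (138,197), the fin at (53,207) and the hub at (24,200). I'll zoom in for accuracy.

```bash
python3 - <<'E'
from h import *
im=cv2.imread('pics/w2.png')
cv2.imwrite('pics/w2z.png',cv2.resize(im[125:260,0:265],(795,405),interpolation=cv2.INTER_CUBIC))
d=np.load('pics/w2.npz');P=dict(camera_matrix=d['K'],R=d['R'],t=d['t'])
# near edge: per column first row of strong gradient
g=cv2.GaussianBlur(cv2.cvtColor(im,cv2.COLOR_BGR2GRAY),(3,3),0).astype(int)
E=[]
for c in list(range(40,150,8)):
  col=g[128:150,c];d_=np.diff(col);k=np.argmax(d_);E.append((c,128+k+.5+.5,col[k+1]-col[k]))
X=np.array([ray(P,e[:2],.012)[:2] for e in E]);v=np.polyfit(X[:,1],X[:,0],1);print([ (e[0],e[1]) for e in E]);print('near edge: x=',v,'axis angle',90-np.degrees(np.arctan(v[0])))
for n,uv,z in [('cornerL',(22,139),.012),('cornerR',(256,139),.012),('stop',(229.5,156),.042),('pad',(138,197),.03),('hub',(24,200),.055),('fin',(53,207),.077)]: print(n,ray(P,uv,z).round(4))
E
```

```text
[(40, np.float64(140.0)), (48, np.float64(140.0)), (56, np.float64(140.0)), (64, np.float64(140.0)), (72, np.float64(140.0)), (80, np.float64(140.0)), (88, np.float64(139.0)), (96, np.float64(140.0)), (104, np.float64(140.0)), (112, np.float64(140.0)), (120, np.float64(140.0)), (128, np.float64(140.0)), (136, np.float64(140.0)), (144, np.float64(140.0))]
near edge: x= [0.01785626 0.41533808] axis angle 88.97702058945656
cornerL [ 0.4103 -0.2315  0.012 ]
cornerR [0.4146 0.0156 0.012 ]
stop [ 0.43   -0.0084  0.042 ]
pad [ 0.4712 -0.1088  0.03  ]
hub [ 0.4673 -0.2063  0.055 ]
fin [ 0.4698 -0.1622  0.077 ]
```

View pics/w2z.png

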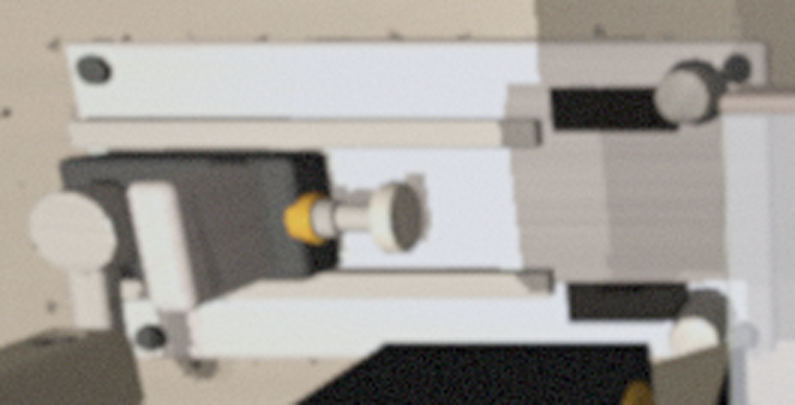

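Both the base edge and the stop put the fixture's origin near (0.472, -0.0785), with a yaw of -1.0°, which the tool already matches. I'll place the bar at fixture y of about 36 mm.

Emit:
send_rows(increments=[[3.0, [0.1, -1.3, 0], [0, 0, 0]], [3.0, [0.2, -2.3, 0.5], [0, 0, 0]], [3.0, [0.2, -2.3, 1.5], [0, 0, 0]], [3.0, [0.2, -1.6, 2.5], [0, 0, 0]], [3.0, [0, -0.8, 2.5], [0, 0, 0]]])

```text
clock: 5.3
position: [0.4723, -0.0455, 0.0999]
ee_rot: [0.033, 3.14, -0.001]
force: [0.4, 0.5, -4.2]
width: 0.394
gripper_force: 9.0
```

Emit:
send_rows(increments=[[3.0, [0, 0, 2.5], [0, 0, 0]], [3.0, [0, 0, 2], [0, 0, 0]], [3.0, [0, 0, 1], [0, 0, 0]], [3.0, [0, 0, 0.5], [0, 0, 0]], [3.0, [0, 0, 0.2], [0, 0, 0]]])

```text
clock: 5.8
position: [0.4727, -0.0433, 0.0383]
ee_rot: [0.03, 3.141, -0.0]
force: [-0.3, -0.2, -3.3]
width: 0.393
gripper_force: 9.0
```

Emit:
send_rows(increments=[[3.0, [0, 0, 0], [0, 0, 0]], [3.0, [0, 0, 0], [0, 0, 0]]])

```text
clock: 6.0
position: [0.4731, -0.0431, 0.039]
ee_rot: [0.029, 3.14, 0.0]
force: [-0.2, 0.7, -2.7]
width: 0.388
gripper_force: 9.0
```

```bash
python3 - <<'E'
from h import *
s=arm.observe();print(s['clock'],s['position'].round(4),s['force'].round(2),s['width'],Ro.from_rotvec(s['ee_rot']).as_matrix().round(3)[:,1])
E
```

```text
6.0 [ 0.4731 -0.0431  0.039 ] [-0.16  0.72 -2.7 ] 0.3880866459203796 [0.019 1.    0.   ]
```

Emit:
send_rows(increments=[[3.0, [0, 0, 0.4], [0, 0, 0]], [3.0, [0, 0, 0.4], [0, 0, 0]], [3.0, [0, 0, 0.3], [0, 0, 0]], [3.0, [0, 0, 0.15], [0, 0, 0]], [3.0, [0, 0, 0.1], [0, 0, 0]]])

```text
clock: 6.5
position: [0.4724, -0.0432, 0.0245]
ee_rot: [-0.03, -3.141, -0.0]
force: [-0.3, -0.4, -3.8]
width: 0.394
gripper_force: 9.0
```

Emit:
send_rows(increments=[[3.0, [0, 0, 0.1], [0, 0, 0]], [3.0, [0, 0, 0.1], [0, 0, 0]], [3.0, [0, 0, 0], [0, 0, 0]]])

```text
clock: 6.8
position: [0.4725, -0.0432, 0.0227]
ee_rot: [-0.03, -3.141, -0.0]
force: [0.2, 0.3, -3.3]
width: 0.394
gripper_force: 9.0
```

Emit:
send_rows(increments=[[3.0, [0, 0, 0.1], [0, 0, 0]], [3.0, [0, 0, 0], [0, 0, 0]]])

```text
clock: 7.0
position: [0.4725, -0.0432, 0.0217]
ee_rot: [0.03, 3.141, 0.0]
force: [0.3, -0.4, -2.8]
width: 0.392
gripper_force: 9.0
```

Emit:
send_rows(increments=[[3.0, [0, 0, 0.08], [0, 0, 0]], [3.0, [0, 0, 0], [0, 0, 0]]])

```text
clock: 7.2
position: [0.4726, -0.0432, 0.0213]
ee_rot: [0.03, 3.141, 0.0]
force: [-1.9, 0.5, 3.4]
width: 0.392
gripper_force: 9.0
```

Force went from -3.3 to +3.4 N, so the bar is on the cushions. Next I release and lift.

Emit:
send_rows(increments=[[3.8, [0, 0, 0], [0, 0, 0]], [4.4, [0, 0, 0], [0, 0, 0]], [5.2, [0, 0, 0], [0, 0, 0]], [5.6, [0, 0, 0], [0, 0, 0]], [5.6, [0, 0, 0], [0, 0, 0]]])

```text
clock: 7.7
position: [0.4725, -0.0431, 0.0209]
ee_rot: [0.03, 3.141, 0.0]
force: [0.5, 0.6, -0.2]
width: 0.607
gripper_force: 0.0
```

Emit:
send_rows(increments=[[5.6, [0, 0, -0.5], [0, 0, 0]], [5.6, [0, 0, -1.5], [0, 0, 0]], [5.6, [0, 0, -2.5], [0, 0, 0]], [5.6, [0, 0, -3], [0, 0, 0]], [5.6, [0, 0, -3], [0, 0, 0]]])

```text
clock: 8.2
position: [0.4721, -0.0433, 0.1272]
ee_rot: [-0.03, -3.141, 0.0]
force: [0.6, -0.4, 0.4]
width: 0.612
gripper_force: 0.0
```

Emit:
send_rows(increments=[[5.6, [-0.5, -1.5, -2], [0, 0, 0]], [5.6, [-1, -2.5, 0], [0, 0, 0]], [5.6, [-1.5, -2, 0], [0, 0, 0]], [5.6, [-0.5, 0, 0], [0, 0, 0]], [5.6, [0, 0, 0], [0, 0, 0]]])

```text
clock: 8.7
position: [0.5067, -0.1039, 0.146]
ee_rot: [0.031, 3.141, 0.0]
force: [-0.1, -0.2, -0.5]
width: 0.612
gripper_force: 0.0
```

```bash
python3 - <<'E'
from h import *
s=arm.observe();print(s['clock'],s['position'].round(4),s['force'].round(2),s['width'],s['joints'].round(2),Ro.from_rotvec(s['ee_rot']).as_matrix().round(3)[:,1])
im,P=snap('wrist','w3.png')
np.savez('pics/w3.npz',K=P['camera_matrix'],R=P['R'],t=P['t'])
cv2.imwrite('pics/w3z.png',cv2.resize(im[90:280,80:480],(800,380),interpolation=cv2.INTER_CUBIC))
E
```

```text
8.7 [ 0.5067 -0.1039  0.146 ] [-0.08 -0.2  -0.54] 0.6123260317362859 [-0.11  0.35  0.27  1.95 -0.12  0.85  1.78] [0.02 1.   0.  ]
```

View pics/w3z.png

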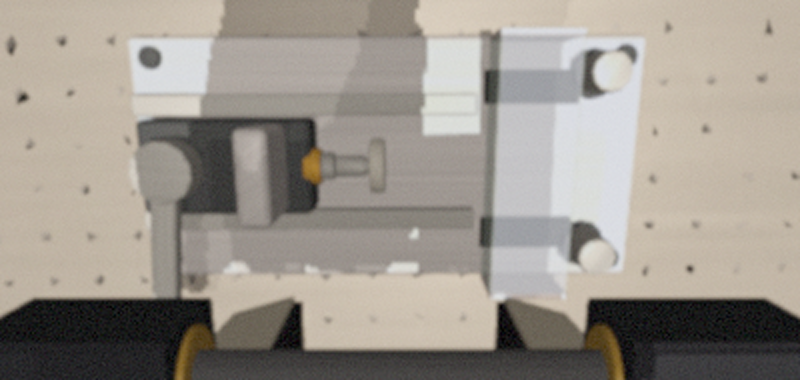

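The bar lies across both cushions, parallel to the stops, whose tops are at crop (612,70) and (598,257). The pad face is at (384,165), the fin top at (252,175), and the hub at (165,172). The lever arm leads down to the peg, which is hidden by the gripper.

```bash
python3 - <<'E'
from h import *
d=np.load('pics/w3.npz');P=dict(camera_matrix=d['K'],R=d['R'],t=d['t'])
f=lambda x,y:(80+x/2,90+y/2)
yh=np.array([.0178,.9998]);xh=np.array([.9998,-.0178])
s1=ray(P,f(612,70),.042)[:2];s2=ray(P,f(598,257),.042)[:2]
o=(s1+s2)/2-.069*yh;print('stops',s1,s2,'origin',o,'yaw',np.degrees(np.arctan2(*(s2-s1)[::-1])))
for n,uv,z in [('pad',(384,165),.03),('hub',(165,172),.055),('finTopA',(234,130),.077),('finTopB',(269,130),.077),('finC',(237,224),.077),('finD',(271,224),.077),('barL1',(500,35),.048),('barL2',(490,295),.048),('barR1',(586,30),.048),('barR2',(566,297),.048),('armend',(166,290),.045),('baseBR',(622,272),.012),('baseTR',(645,38),.012),('baseTL',(130,38),.012)]:
  X=ray(P,f(*uv),z)[:2];print(n,X.round(4),'fix',((X-o)@xh).round(4),((X-o)@yh).round(4))
E
```

```text
stops [ 0.43058037 -0.0116122 ] [ 0.51474425 -0.01201448] origin [ 0.47143411 -0.08079954] yaw -0.2738587578460891
pad [ 0.4711 -0.1117] fix 0.0003 -0.0309
hub [ 0.4694 -0.2052] fix 0.0002 -0.1244
finTopA [ 0.4511 -0.1678] fix -0.0188 -0.0873
finTopB [ 0.4513 -0.1543] fix -0.0188 -0.0739
finC [ 0.488  -0.1699] fix 0.0182 -0.0888
finD [ 0.4883 -0.1563] fix 0.0182 -0.0752
barL1 [ 0.4159 -0.0615] fix -0.0559 0.0183
barL2 [ 0.5305 -0.0633] fix 0.0587 0.0185
barR1 [ 0.4146 -0.0257] fix -0.0578 0.054
barR2 [ 0.5322 -0.0278] fix 0.0598 0.0541
armend [ 0.5261 -0.2154] fix 0.057 -0.1336
baseBR [0.5319 0.0118] fix 0.0588 0.0936
baseTR [0.4153 0.0137] fix -0.0578 0.0935
baseTL [ 0.4106 -0.2315] fix -0.0581 -0.1518
```

Emit:
send_rows(increments=[[4, [1.3, -2, 0], [0, 0, 0]], [3, [1.5, -2.5, 0], [0, 0, 0]], [2.6, [0.8, -1.4, 1], [0, 0, 0]], [2.6, [0, 0, 2], [0, 0, 0]], [2.6, [0, 0, 0.5], [0, 0, 0]]], force=20)

```text
clock: 9.25
position: [0.4675, -0.161, 0.1096]
ee_rot: [-0.029, -3.139, -0.002]
force: [-0.7, 1.2, 0.2]
width: 0.29
gripper_force: 0.0
```

Emit:
send_rows(increments=[[2.6, [0, 0, 0], [0, 0, 0]], [2.6, [0, 0, 0], [0, 0, 0]]])

```text
clock: 9.45
position: [0.4695, -0.1613, 0.1113]
ee_rot: [0.028, 3.141, 0.0]
force: [0.2, -0.6, 0.7]
width: 0.282
gripper_force: 0.0
```

```bash
python3 - <<'E'
from h import *
s=arm.observe();print(s['clock'],s['position'].round(4),s['force'].round(2),s['width'],Ro.from_rotvec(s['ee_rot']).as_matrix().round(3)[:,1])
E
```

```text
9.45 [ 0.4695 -0.1613  0.1113] [ 0.23 -0.55  0.72] 0.2824909319694084 [0.018 1.    0.   ]
```

Emit:
send_rows(increments=[[2.6, [0, 0, 1.5], [0, 0, 0]], [2.6, [0, 0, 1], [0, 0, 0]], [2.6, [0, 0, 0.6], [0, 0, 0]], [2.6, [0, 0, 0.3], [0, 0, 0]], [2.6, [0, 0, 0.3], [0, 0, 0]]])

```text
clock: 9.95
position: [0.4694, -0.1621, 0.0739]
ee_rot: [0.03, 3.141, 0.0]
force: [0.5, 0.6, 0.7]
width: 0.282
gripper_force: 0.0
```

Emit:
send_rows(increments=[[2.6, [0, 0, 0.6], [0, 0, 0]], [2.6, [0, 0, 0.6], [0, 0, 0]], [2.6, [0, 0, 0.4], [0, 0, 0]], [2.6, [0, 0, 0], [0, 0, 0]]])

```text
clock: 10.35
position: [0.4688, -0.162, 0.0573]
ee_rot: [-0.03, -3.14, -0.0]
force: [-0.5, 0.0, -0.5]
width: 0.282
gripper_force: 0.0
```

Emit:
send_rows(increments=[[1.8, [0, 0, 0], [0, 0, 0]], [1.5, [0, 0, 0], [0, 0, 0]], [1.0, [0, 0, 0], [0, 0, 0]], [1.0, [0, 0, 0], [0, 0, 0]], [1.0, [0, 0, 0], [0, 0, 0]]])

```text
clock: 10.85
position: [0.4694, -0.1618, 0.0581]
ee_rot: [0.029, 3.141, 0.001]
force: [-0.4, 2.0, 3.1]
width: 0.152
gripper_force: 20.0
```

Emit:
send_rows(increments=[[1.0, [0, 0.3, 0], [0, 0, 0]], [1.0, [0, 0.6, 0], [0, 0, 0]], [1.0, [0, 0.6, 0], [0, 0, 0]], [1.0, [0, 0.6, 0], [0, 0, 0]], [1.0, [0, 0.6, 0], [0, 0, 0]]])

```text
clock: 11.35
position: [0.4698, -0.1398, 0.0581]
ee_rot: [0.036, 3.14, -0.008]
force: [-0.3, -16.3, -3.8]
width: 0.149
gripper_force: 20.0
```

Emit:
send_rows(increments=[[1.0, [0, 0.4, 0], [0, 0, 0]], [1.0, [0, 0.2, 0], [0, 0, 0]], [1.0, [0, 0.2, 0], [0, 0, 0]], [1.0, [0, 0.2, 0], [0, 0, 0]], [1.0, [0, 0.2, 0], [0, 0, 0]]])

```text
clock: 11.85
position: [0.47, -0.1278, 0.0581]
ee_rot: [0.036, 3.14, -0.008]
force: [-1.0, -15.6, -2.9]
width: 0.152
gripper_force: 20.0
```

```bash
python3 - <<'E'
from h import *
s=arm.observe();print(s['clock'],s['position'].round(4),s['force'].round(2),s['ft_torque'].round(2),s['width'],Ro.from_rotvec(s['ee_rot']).as_matrix().round(3)[:,1])
E
```

```text
11.85 [ 0.47   -0.1278  0.0581] [ -0.95 -15.62  -2.92] [-3.41  0.11  0.15] 0.15215604239177621 [ 0.023  1.    -0.005]
```

Emit:
send_rows(increments=[[1.0, [0, 0.2, 0], [0, 0, 0]], [1.0, [0, 0.2, 0], [0, 0, 0]], [1.0, [0, 0.2, 0], [0, 0, 0]], [1.0, [0, 0.1, 0], [0, 0, 0]], [1.0, [0, 0.1, 0], [0, 0, 0]]])

```text
clock: 12.35
position: [0.4701, -0.1198, 0.0581]
ee_rot: [0.036, 3.14, -0.008]
force: [-1.3, -15.7, -2.1]
width: 0.15
gripper_force: 20.0
```

Emit:
send_rows(increments=[[1.0, [0, 0.1, 0], [0, 0, 0]]])

```text
clock: 12.45
position: [0.4701, -0.1188, 0.0581]
ee_rot: [0.036, 3.14, -0.008]
force: [-1.2, -16.0, -1.8]
width: 0.147
gripper_force: 20.0
```

Emit:
send_rows(increments=[[1.0, [0, 0.1, 0], [0, 0, 0]]])

```text
clock: 12.55
position: [0.4701, -0.1178, 0.0581]
ee_rot: [0.036, 3.14, -0.008]
force: [-0.2, -16.0, -1.9]
width: 0.152
gripper_force: 20.0
```

Emit:
send_rows(increments=[[1.0, [0, 0.1, 0], [0, 0, 0]]])

```text
clock: 12.65
position: [0.4701, -0.1168, 0.0581]
ee_rot: [0.036, 3.14, -0.008]
force: [-0.8, -15.6, -1.6]
width: 0.148
gripper_force: 20.0
```

Emit:
send_rows(increments=[[1.0, [0, 0.1, 0], [0, 0, 0]]])

```text
clock: 12.75
position: [0.4702, -0.1158, 0.0581]
ee_rot: [0.036, 3.14, -0.008]
force: [-0.2, -15.4, -1.5]
width: 0.152
gripper_force: 20.0
```

Emit:
send_rows(increments=[[1.0, [0, 0.1, 0], [0, 0, 0]]])

```text
clock: 12.85
position: [0.4702, -0.1148, 0.0581]
ee_rot: [0.036, 3.14, -0.008]
force: [-0.3, -16.1, -2.0]
width: 0.149
gripper_force: 20.0
```

Emit:
send_rows(increments=[[1.0, [0, 0.1, 0], [0, 0, 0]]])

```text
clock: 12.95
position: [0.4702, -0.1138, 0.0581]
ee_rot: [0.036, 3.14, -0.008]
force: [-0.7, -15.3, -2.3]
width: 0.154
gripper_force: 20.0
```

Emit:
send_rows(increments=[[1.0, [0, 0.1, 0], [0, 0, 0]]])

```text
clock: 13.05
position: [0.4702, -0.1128, 0.0581]
ee_rot: [0.036, 3.14, -0.008]
force: [-0.8, -16.1, -2.7]
width: 0.148
gripper_force: 20.0
```

Emit:
send_rows(increments=[[1.0, [0, 0.1, 0], [0, 0, 0]]])

```text
clock: 13.15
position: [0.4702, -0.1119, 0.0581]
ee_rot: [0.036, 3.14, -0.008]
force: [-0.0, -17.6, -2.1]
width: 0.153
gripper_force: 20.0
```

Emit:
send_rows(increments=[[1.0, [0, 0.1, 0], [0, 0, 0]]])

```text
clock: 13.25
position: [0.4703, -0.1111, 0.0581]
ee_rot: [0.036, 3.14, -0.008]
force: [-0.2, -17.0, -2.9]
width: 0.151
gripper_force: 20.0
```

Emit:
send_rows(increments=[[1.0, [0, 0.1, 0], [0, 0, 0]]])

```text
clock: 13.35
position: [0.4702, -0.1103, 0.0581]
ee_rot: [0.037, 3.14, -0.008]
force: [-1.6, -17.8, -1.7]
width: 0.151
gripper_force: 20.0
```

Emit:
send_rows(increments=[[1.0, [0, 0.1, 0], [0, 0, 0]]])

```text
clock: 13.45
position: [0.4703, -0.1093, 0.0581]
ee_rot: [0.037, 3.14, -0.008]
force: [-0.2, -17.7, -2.3]
width: 0.152
gripper_force: 20.0
```

Emit:
send_rows(increments=[[1.0, [0, 0.1, 0], [0, 0, 0]]])

```text
clock: 13.55
position: [0.4703, -0.1083, 0.0581]
ee_rot: [0.037, 3.14, -0.008]
force: [-0.8, -17.5, -2.3]
width: 0.147
gripper_force: 20.0
```

Emit:
send_rows(increments=[[1.0, [0, 0.1, 0], [0, 0, 0]]])

```text
clock: 13.65
position: [0.4703, -0.1073, 0.0581]
ee_rot: [0.037, 3.14, -0.008]
force: [-0.2, -18.1, -2.3]
width: 0.149
gripper_force: 20.0
```

Emit:
send_rows(increments=[[1.0, [0, 0.05, 0], [0, 0, 0]]])

```text
clock: 13.75
position: [0.4703, -0.1067, 0.0581]
ee_rot: [0.037, 3.14, -0.008]
force: [-1.0, -18.1, -2.6]
width: 0.146
gripper_force: 20.0
```

Emit:
send_rows(increments=[[1.0, [0, 0.05, 0], [0, 0, 0]]])

```text
clock: 13.85
position: [0.4703, -0.1063, 0.0581]
ee_rot: [0.036, 3.14, -0.008]
force: [-0.8, -18.4, -2.9]
width: 0.151
gripper_force: 20.0
```

Emit:
send_rows(increments=[[1.0, [0, 0.05, 0], [0, 0, 0]]])

```text
clock: 13.95
position: [0.4703, -0.1058, 0.0581]
ee_rot: [0.037, 3.14, -0.008]
force: [-0.0, -17.7, -1.9]
width: 0.149
gripper_force: 20.0
```

Emit:
send_rows(increments=[[1.0, [0, 0.05, 0], [0, 0, 0]]])

```text
clock: 14.05
position: [0.4704, -0.1053, 0.0581]
ee_rot: [0.037, 3.14, -0.008]
force: [-1.3, -17.8, -2.0]
width: 0.151
gripper_force: 20.0
```

Emit:
send_rows(increments=[[1.0, [0, 0.05, 0], [0, 0, 0]]])

```text
clock: 14.15
position: [0.4703, -0.1049, 0.0581]
ee_rot: [0.037, 3.14, -0.009]
force: [0.4, -18.5, -2.7]
width: 0.151
gripper_force: 20.0
```

Emit:
send_rows(increments=[[1.0, [0, 0.05, 0], [0, 0, 0]]])

```text
clock: 14.25
position: [0.4704, -0.1046, 0.0581]
ee_rot: [0.037, 3.14, -0.009]
force: [0.2, -19.0, -1.7]
width: 0.15
gripper_force: 20.0
```

Emit:
send_rows(increments=[[1.0, [0, 0.05, 0], [0, 0, 0]]])

```text
clock: 14.35
position: [0.4704, -0.1042, 0.0581]
ee_rot: [0.037, 3.14, -0.009]
force: [-0.7, -20.3, -2.8]
width: 0.151
gripper_force: 20.0
```

Emit:
send_rows(increments=[[1.0, [0, 0.05, 0], [0, 0, 0]]])

```text
clock: 14.45
position: [0.4703, -0.1039, 0.0581]
ee_rot: [0.037, 3.14, -0.009]
force: [-0.4, -20.5, -3.2]
width: 0.148
gripper_force: 20.0
```

The force rise beyond sliding is about 4 to 4.5 N and the bar is at the stops. I'll unload the arm before opening so the release doesn't push the jaw.

Emit:
send_rows(increments=[[1.0, [0, -0.2, 0], [0, 0, 0]], [1.0, [0, -0.2, 0], [0, 0, 0]], [1.0, [0, 0, 0], [0, 0, 0]]])

```text
clock: 14.75
position: [0.4704, -0.1039, 0.0581]
ee_rot: [0.032, 3.141, -0.003]
force: [-1.1, -8.2, 1.6]
width: 0.149
gripper_force: 20.0
```

Emit:
send_rows(increments=[[1.0, [0, -0.1, 0], [0, 0, 0]], [1.0, [0, 0, 0], [0, 0, 0]]])

```text
clock: 14.95
position: [0.4704, -0.1039, 0.0581]
ee_rot: [0.031, 3.141, -0.001]
force: [-1.3, -6.9, 3.2]
width: 0.152
gripper_force: 20.0
```

```bash
python3 - <<'E'
from h import *
s=arm.observe();print(s['clock'],s['position'].round(4),s['force'].round(2),s['width'],s['joints'].round(2))
for n in ('scene','side'): snap(n,n[0]+'4.png')
a=cv2.imread('pics/s4.png');b=cv2.imread('pics/s4.png');d=cv2.imread('pics/s4.png')
a=cv2.resize(cv2.imread('pics/s4.png')[190:290,230:360],(520,400),interpolation=cv2.INTER_CUBIC)
d=cv2.resize(b:=cv2.imread('pics/s4.png')[0:1,0:1],(1,1))
q=cv2.resize(cv2.imread('pics/s4.png'),(1,1))
w=cv2.resize(cv2.imread('pics/'+'s4.png'),(1,1))
E
```

```text
14.95 [ 0.4704 -0.1039  0.0581] [-1.34 -6.89  3.18] 0.15168932768316964 [-0.08  0.44  0.25  2.11 -0.18  0.61  1.84]
```

Emit:
send_rows(increments=[[1.0, [0, -0.1, 0], [0, 0, 0]], [1.0, [0, -0.1, 0], [0, 0, 0]], [1.0, [0, 0, 0], [0, 0, 0]]])

```text
clock: 15.35
position: [0.4703, -0.104, 0.0581]
ee_rot: [-0.028, -3.141, -0.002]
force: [-1.1, 2.4, 6.0]
width: 0.151
gripper_force: 20.0
```

Emit:
send_rows(increments=[[1.0, [0, 0, 0], [0, 0, 0]]])

```text
clock: 15.45
position: [0.4704, -0.104, 0.0581]
ee_rot: [-0.028, -3.141, -0.002]
force: [-2.1, 1.5, 5.5]
width: 0.147
gripper_force: 20.0
```

Emit:
send_rows(increments=[[1.5, [0, 0, 0], [0, 0, 0]], [1.8, [0, 0, 0], [0, 0, 0]], [2.4, [0, 0, 0], [0, 0, 0]], [2.6, [0, 0, 0], [0, 0, 0]]])

```text
clock: 15.85
position: [0.4703, -0.105, 0.0578]
ee_rot: [-0.03, -3.141, -0.0]
force: [-0.3, -0.1, 0.1]
width: 0.273
gripper_force: 0.0
```

Emit:
send_rows(increments=[[2.6, [0, 0, -0.5], [0, 0, 0]], [2.6, [0, 0, -1.5], [0, 0, 0]], [2.6, [0, 0, -2.5], [0, 0, 0]], [2.6, [0, 0, -3], [0, 0, 0]], [2.6, [0, 0, -2.5], [0, 0, 0]]])

```text
clock: 16.35
position: [0.4703, -0.1053, 0.1596]
ee_rot: [0.03, 3.141, -0.0]
force: [1.1, -0.1, -0.8]
width: 0.281
gripper_force: 0.0
```

Emit:
send_rows(increments=[[2.6, [-1, 0, 0], [0, 0, 0]], [2.6, [-2, 0, 0], [0, 0, 0]], [2.6, [-1, 0, 0], [0, 0, 0]], [2.6, [0, 0, 0], [0, 0, 0]]])

```text
clock: 16.75
position: [0.5113, -0.1058, 0.1573]
ee_rot: [-0.029, -3.141, 0.0]
force: [-1.5, -0.4, 0.3]
width: 0.281
gripper_force: 0.0
```

```bash
python3 - <<'E'
from h import *
s=arm.observe();print(s['clock'],s['position'].round(4),s['force'].round(2),s['width'],s['joints'].round(2))
w,P=snap('wrist','w5.png');np.savez('pics/w5.npz',K=P['camera_matrix'],R=P['R'],t=P['t'])
a,_=snap('scene','s5.png');b,_=snap('side','d5.png')
o=np.zeros((600,800,3),np.uint8)
o[:320,:800]=cv2.resize(w[90:250,80:480],(800,320),interpolation=cv2.INTER_CUBIC)
o[320:600,:400]=cv2.resize(a[215:285,260:360],(400,280),interpolation=cv2.INTER_CUBIC)
o[320:600,400:760]=cv2.resize(b[165:235,270:360],(360,280),interpolation=cv2.INTER_CUBIC)
cv2.imwrite('pics/c5.png',o)
E
```

```text
16.75 [ 0.5113 -0.1058  0.1573] [-1.52 -0.39  0.29] 0.280535326344087 [-0.13  0.35  0.3   1.93 -0.13  0.89  1.79]
```

View pics/c5.png

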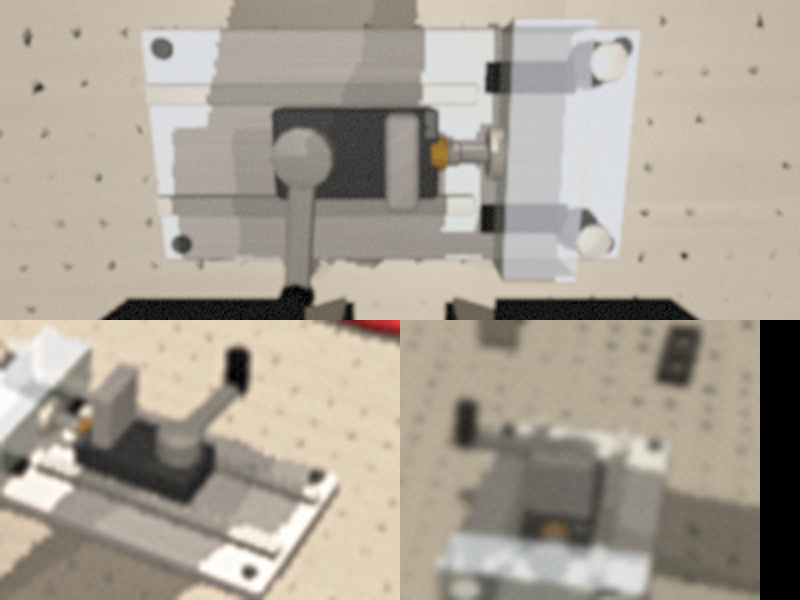

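The bar now sits against both stops (608,62) and (595,240), and the white pad touches it at (497,152). The hub is at (302,158), with the lever leading to the black peg at (297,297). The peg top is at scene crop (237,353) and side crop (466,404).

```bash
python3 - <<'E'
from h import *
d=np.load('pics/w5.npz');P=dict(camera_matrix=d['K'],R=d['R'],t=d['t'])
f=lambda x,y:(80+x/2,90+y/2)
yh=np.array([.0178,.9998]);xh=np.array([.9998,-.0178]);o=np.array([.4715,-.0800])
S=arm.camera_params('scene');D=arm.camera_params('side')
fs=lambda x,y:(260+x/4,215+(y-320)/4);fd=lambda x,y:(270+(x-400)/4,165+(y-320)/4)
L=[('hub',P,f(302,158),.055),('arm@250',P,f(299,260),.05),('stop1',P,f(608,62),.042),('stop2',P,f(595,240),.042),('barL1',P,f(516,22),.048),('barL2',P,f(503,278),.048),('barR1',P,f(597,22),.048),('barR2',P,f(577,278),.048),('pegtop s',S,fs(237,353),.078),('pegtop d',D,fd(466,404),.078),('hub s',S,fs(181,432),.055)]
for n,p,uv,z in L:
  X=ray(p,uv,z)[:2];print(n,X.round(4),'fix',((X-o)@xh).round(4),((X-o)@yh).round(4))
E
```

```text
hub [ 0.4703 -0.1498] fix -0.0 -0.0698
arm@250 [ 0.519 -0.155] fix 0.0488 -0.0741
stop1 [ 0.4311 -0.0117] fix -0.0416 0.0676
stop2 [ 0.5137 -0.012 ] fix 0.041 0.0687
barL1 [ 0.4141 -0.0548] fix -0.0579 0.0241
barL2 [ 0.5304 -0.0573] fix 0.0584 0.0238
barR1 [ 0.4147 -0.0197] fix -0.0579 0.0592
barR2 [ 0.531  -0.0215] fix 0.0585 0.0595
pegtop s [ 0.5299 -0.1593] fix 0.0598 -0.0783
pegtop d [ 0.5379 -0.147 ] fix 0.0676 -0.0658
hub s [ 0.4687 -0.1514] fix -0.0015 -0.0714
```

The bar is home (fixture y ≈ 41.6 mm, square). The pivot is at about (0.4703, -0.1495), the lever at about 0.09 rad, and so the peg at about (0.538, -0.157). I'll cage the peg.

Emit:
send_rows(increments=[[3.4, [-1, -1.8, 0], [0, 0, 0]], [3.4, [-1.2, -2, 0], [0, 0, 0]], [3.4, [-0.6, -1.2, 0], [0, 0, 0.09]], [3.4, [0, 0, 1], [0, 0, 0]], [3.4, [0, 0, 1], [0, 0, 0]]], force=4)

```text
clock: 17.4
position: [0.5365, -0.1559, 0.1369]
ee_rot: [-0.168, -3.136, -0.001]
force: [0.2, 0.2, -1.0]
width: 0.369
gripper_force: 0.0
```

Emit:
send_rows(increments=[[3.4, [0, 0, 1.5], [0, 0, 0]], [3.4, [0, 0, 1.5], [0, 0, 0]], [3.4, [0, 0, 1], [0, 0, 0]], [3.4, [0, 0, 0.5], [0, 0, 0]], [3.4, [0, 0, 0], [0, 0, 0]]])

```text
clock: 17.9
position: [0.5367, -0.1558, 0.0921]
ee_rot: [-0.169, -3.136, -0.001]
force: [0.2, 0.4, 0.9]
width: 0.372
gripper_force: 0.0
```

```bash
python3 - <<'E'
from h import *
s=arm.observe();print(s['clock'],s['position'].round(4),s['force'].round(2),s['width'],Ro.from_rotvec(s['ee_rot']).as_matrix().round(3)[:,1])
E
```

```text
17.9 [ 0.5367 -0.1558  0.0921] [0.15 0.43 0.91] 0.37233292189131 [0.108 0.994 0.   ]
```

Emit:
send_rows(increments=[[3.4, [-0.1, -0.1, 0.8], [0, 0, 0]], [3.4, [0, 0, 0.5], [0, 0, 0]], [3.4, [0, 0, 0.5], [0, 0, 0]], [3.4, [0, 0, 0.5], [0, 0, 0]], [3.4, [0, 0, 0], [0, 0, 0]]])

```text
clock: 18.4
position: [0.5378, -0.1574, 0.0692]
ee_rot: [-0.171, -3.136, -0.0]
force: [0.4, -0.2, -0.9]
width: 0.369
gripper_force: 0.0
```

Emit:
send_rows(increments=[[3.4, [0, 0, 0.6], [0, 0, 0]], [3.4, [0, 0, 0.4], [0, 0, 0]], [3.0, [0, 0, 0], [0, 0, 0]], [2.6, [0, 0, 0], [0, 0, 0]], [2.2, [0, 0, 0], [0, 0, 0]]])

```text
clock: 18.9
position: [0.5384, -0.1576, 0.0601]
ee_rot: [0.171, 3.137, -0.0]
force: [1.1, 0.0, -0.6]
width: 0.253
gripper_force: 0.0
```

Emit:
send_rows(increments=[[2.0, [0, 0, 0], [0, 0, 0]], [1.9, [0, 0, 0], [0, 0, 0]], [1.8, [0, 0, 0], [0, 0, 0]]])

```text
clock: 19.2
position: [0.5384, -0.1573, 0.06]
ee_rot: [0.171, 3.137, 0.0]
force: [0.5, 1.2, 0.6]
width: 0.197
gripper_force: 0.5
```

```bash
python3 - <<'E'
from h import *
s=arm.observe();print(s['clock'],s['position'].round(4),s['force'].round(2),s['ft_torque'].round(2),s['width']*91.8,s['gripper_force'],Ro.from_rotvec(s['ee_rot']).as_matrix().round(3)[:,1])
E
```

```text
19.2 [ 0.5384 -0.1573  0.06  ] [0.47 1.21 0.61] [ 0.29 -0.05  0.04] 18.116803747449875 0.5284825433045626 [0.109 0.994 0.   ]
```

Emit:
send_rows(increments=[[1.9, [0.02, -0.34, 0], [0, 0, 0.05]], [1.9, [0.034, -0.68, 0], [0, 0, 0.1]], [1.9, [0.034, -0.68, 0], [0, 0, 0.1]], [1.9, [0.034, -0.68, 0], [0, 0, 0.1]], [1.9, [0, 0, 0], [0, 0, 0]]])

```text
clock: 19.7
position: [0.5312, -0.181, 0.06]
ee_rot: [-0.718, -3.058, 0.001]
force: [-0.2, 0.6, 0.8]
width: 0.203
gripper_force: 0.0
```

```bash
cat > cam.py <<'E'
from h import *
s=arm.observe();p=s['position'];c=np.array([.4703,-.1495]);v=p[:2]-c;y=Ro.from_rotvec(s['ee_rot']).as_matrix()[:,1]
print(s['clock'],p.round(4),s['force'].round(2),s['ft_torque'].round(2),'R',np.linalg.norm(v).round(4),'lever',-np.arctan2(v[1],v[0]).round(3)-.018,'tool',(np.pi/2-np.arctan2(y[1],y[0])-.018).round(3),s['width'],s['gripper_force'])
E
python3 cam.py
```

```text
19.7 [ 0.5312 -0.181   0.06  ] [-0.22  0.57  0.78] [-0.05  0.03  0.  ] R 0.0685 lever 0.45899999999999996 tool 0.443 0.20280757052126958 0.0
```

Emit:
send_rows(increments=[[1.9, [0.034, -0.68, 0], [0, 0, 0.1]], [1.9, [0.034, -0.68, 0], [0, 0, 0.1]], [1.9, [0.034, -0.68, 0], [0, 0, 0.1]], [1.9, [0.034, -0.68, 0], [0, 0, 0.1]], [1.9, [0, 0, 0], [0, 0, 0]]])

```text
clock: 20.2
position: [0.5145, -0.2019, 0.0599]
ee_rot: [-1.307, -2.856, 0.0]
force: [-0.9, 0.3, -0.5]
width: 0.212
gripper_force: 0.0
```

```bash
python3 cam.py
```

```text
20.2 [ 0.5145 -0.2019  0.0599] [-0.86  0.31 -0.47] [-0.1  -0.   -0.01] R 0.0685 lever 0.852 tool 0.84 0.21231281655573622 0.0
```

Emit:
send_rows(increments=[[1.9, [0.034, -0.68, 0], [0, 0, 0.1]], [1.9, [0.034, -0.68, 0], [0, 0, 0.1]], [1.9, [0.034, -0.68, 0], [0, 0, 0.1]], [1.9, [0.034, -0.68, 0], [0, 0, 0.1]], [1.9, [0, 0, 0], [0, 0, 0]]])

```text
clock: 20.7
position: [0.4911, -0.2148, 0.0599]
ee_rot: [-1.846, -2.542, 0.0]
force: [0.4, 0.0, -0.3]
width: 0.203
gripper_force: 0.0
```

Emit:
send_rows(increments=[[1.9, [0.034, -0.68, 0], [0, 0, 0.1]], [1.9, [0.034, -0.68, 0], [0, 0, 0.1]], [1.9, [0.034, -0.68, 0], [0, 0, 0.1]], [1.9, [0, 0, 0], [0, 0, 0]]])

```text
clock: 21.1
position: [0.4711, -0.218, 0.0599]
ee_rot: [-2.204, -2.239, 0.0]
force: [-0.2, -0.1, -0.6]
width: 0.203
gripper_force: 0.0
```

```bash
python3 cam.py
```

```text
21.1 [ 0.4711 -0.218   0.0599] [-0.23 -0.06 -0.55] [-0.07  0.06 -0.03] R 0.0685 lever 1.54 tool 1.537 0.2032960604663002 0.0
```

Emit:
send_rows(increments=[[1.9, [0.01, -0.27, 0], [0, 0, 0.04]], [1.9, [0, 0, 0], [0, 0, 0]], [2.6, [0, 0, 0], [0, 0, 0]], [3.0, [0, 0, 0], [0, 0, 0]], [3.0, [0, 0, 0], [0, 0, 0]]])

```text
clock: 21.6
position: [0.4685, -0.2182, 0.0599]
ee_rot: [-2.251, -2.191, 0.0]
force: [-0.0, -0.1, -0.1]
width: 0.323
gripper_force: 0.0
```

```bash
python3 cam.py
```

```text
21.6 [ 0.4685 -0.2182  0.0599] [-0.   -0.12 -0.09] [-0.07  0.05  0.02] R 0.0687 lever 1.579 tool 1.58 0.32251258619050094 0.0
```

Emit:
send_rows(increments=[[3.0, [0, 0, -0.5], [0, 0, 0]], [3.0, [0, 0, -2], [0, 0, 0]], [3.0, [0, 0, -3], [0, 0, 0]], [3.0, [0, 0, -3], [0, 0, 0]], [3.0, [0, 0, -3], [0, 0, 0]]])

```text
clock: 22.1
position: [0.4682, -0.2183, 0.1763]
ee_rot: [-2.252, -2.19, 0.001]
force: [0.7, -0.1, 0.3]
width: 0.324
gripper_force: 0.0
```

Emit:
send_rows(increments=[[3.0, [0, 3, 0], [0, 0, 0]], [3.0, [0, 4, 0], [0, 0, 0]], [3.0, [0, 3, 0], [0, 0, 0]], [3.0, [0, 0, 0], [0, 0, 0]]])

```text
clock: 22.5
position: [0.5722, -0.22, 0.1748]
ee_rot: [2.247, 2.193, 0.001]
force: [0.8, 0.3, 0.6]
width: 0.325
gripper_force: 0.0
```

```bash
python3 - <<'E'
from h import *
s=arm.observe();print(s['clock'],s['position'].round(4))
w,P=snap('wrist','w6.png');np.savez('pics/w6.npz',K=P['camera_matrix'],R=P['R'],t=P['t'])
a,_=snap('scene','s6.png')
o=np.zeros((600,800,3),np.uint8)
o[:300,:400]=cv2.resize(w,(400,300))
o[300:600,:400]=cv2.resize(a[205:295,240:360],(400,300),interpolation=cv2.INTER_CUBIC)
o[:600,400:800]=cv2.resize(w[60:270,140:280],(400,600),interpolation=cv2.INTER_CUBIC)
cv2.imwrite('pics/c6.png',o)
E
```

```text
22.5 [ 0.5722 -0.22    0.1748]
```

View pics/c6.png

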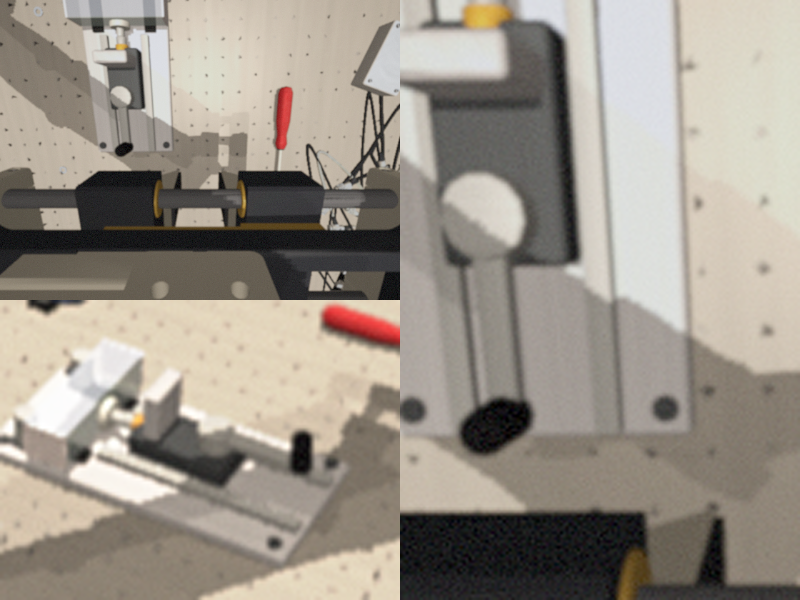

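The lever points away from the stops, with the hub at (484,217) and the peg base at (495,405). The bar is still seated and the pad touches it. One numeric check of the lever's angle.

```bash
python3 - <<'E'
from h import *
d=np.load('pics/w6.npz');P=dict(camera_matrix=d['K'],R=d['R'],t=d['t'])
f=lambda x,y:(140+(x-400)/2.857,60+y/2.857)
h=ray(P,f(484,217),.055)[:2]
for n,uv,z in [('arm',(495,390),.05),('pegtop',(484,432),.078)]:
  v=ray(P,f(*uv),z)[:2]-h;print(n,h.round(4),v.round(4),-np.arctan2(v[1],v[0])-.018)
E
```

```text
arm [ 0.4716 -0.1512] [-0.0049 -0.0581] 1.6376816252094288
pegtop [ 0.4716 -0.1512] [ 0.0006 -0.0661] 1.5443183330286219
```

```bash
python3 -c "
from cell import arm
print(arm.sign_off())"
```

```text
the job is handed in; nothing more can be done
None
```

I handed the job in at about 22.6 s on the robot's clock: the glass bar is on the cushions against both stops, the jaw was set to about 4 N by feel, and the cam lever is turned to about 1.55 rad; sign-off gave no verdict, and the final jaw force (about 9 N expected) was not measured.

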